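Seat the pastry pan and switch its warmer on

TASK

On the buffet table, push the pan of pastry rolls along the warmer until it is fully home against the red back stop. Then flip the red-knobbed toggle lever over, away from the robot, so it snaps into its on position. Just push with the fingertips; do not lift the pan, and leave the black-knobbed lever, the cup, jar, plates, bowl and spatula as they are.

Things in the scene. Friction and masses are not known exactly. Their poses are not given: they have to be found in the camera images.
- warmer: Fixed warming base, 290 (x) by 200 (y) mm, heated top 20 mm above the table. Origin: centre of the underside; x points along the channel, away from the robot, to the back stop. Side rails along x rise to 50 mm above the table, inner faces at y = +-79 mm. Red back stop plate: 178 mm wide, top 115 mm above the table, front face at x = +135 mm. The end facing the robot is open.
- pan: Loose steel pan of brown pastry rolls, 0.4 to 0.65 kg, on the warmer between the rails. Rim 176 (x) by 162 (y) mm, 85 mm above the table; walls 6 mm inside the rim, pastries below it. Origin: centre of the underside; x points at the stop. Fully home its rim touches the stop: origin at x = +47 mm in the warmer's frame. It starts 47 to 92 mm short; sliding it takes under 10 N.
- red_toggle_box: Grey switch box of the warmer, fixed, 90 (x) by 70 (y) by 50 mm high, left or right of the warmer. Origin: centre of the underside. Its red-knobbed lever pivots about the box's y axis, 55 mm above the origin. x is the direction from off to on, up to 0.6 rad from straight ahead of the robot. On its yellow top plate: white mark at the off side (-x), green mark at the on side (+x).
- red_toggle (a joint): Angle of the red-knobbed lever: 0 = off (leaning 0.45 rad towards -x of its box), 0.45 = upright, 0.9 = on (leaning 0.45 rad towards +x). Sprung over centre: it falls to the nearer end by itself. About 2 to 3 N at the knob starts it moving.
- red_toggle_knob (a point): Centre of the red ball knob, 24 mm in diameter, 65 mm from the pivot on a 9 mm steel rod: 114 mm above the table and 28 mm from the pivot along the box's x when off or on, 120 mm when upright.
- black_toggle (a joint): The same kind of lever with a black knob on a like grey box on the other side of the warmer, for another appliance: 0 = off, 0.9 = on. It starts off and stays off.
- black_toggle_knob (a point): Centre of the black ball knob, 24 mm in diameter, 114 mm above the table.
- cup: Loose terracotta cup, 76 mm wide, 85 mm high, standing beyond the switch box on the robot's left. Origin: centre of the underside.
- jar: Loose amber jar with yellow cap, 60 mm wide, 95 mm high, standing beyond the switch box on the robot's right. Origin: centre of the underside.
- plates: Loose stack of brown paper plates, 180 mm wide, 42 mm high, on the robot's right. Origin: centre of the underside.
- bowl: Loose blue bowl, 120 mm wide, 45 mm high, on the robot's left. Origin: centre of the underside.
- spatula: Loose spatula lying on the table at the robot's left. Origin: on its underside.

How it is judged:
By the outcome, as a careful person would: the job done as asked, in the order asked, and still so for the second after the job is handed in, with the robot touching nothing.
It also fails if it takes over 48 s, if anything falls off the work surface, if the arm or the gripper's body presses on something with over 40 N, if the wrist force passes 120 N, or if a joint passes its speed limit or range.

ROBOT

A 7-joint arm with a two-finger parallel gripper is mounted at the origin on the work surface. World frame = base frame: x ahead of the robot, y to its left, z up, the work surface at z = 0. Lengths are in m, angles in degrees, forces in N, time in s.
With the tool pointing down it reaches from about 0.425 to 0.875 m from the base axis. Payload 4.7 kg.
Tool frame: the origin (TCP) lies on the centre line of the jaws, within the pads' length; the fingertips stand 25 mm ahead of it and the grasp point (between the pads) lies 6 mm ahead of it; z points along the fingers, y is the direction in which the jaws open and shut (so a half turn about z gives the same grasp; the last joint's range is limited). The gripper opens to 87 mm and grips with 3 to 60 N. Pads are 19 mm wide; open, the fingers measure 117 mm over their backs; the gripper's body (75 mm by 190 mm) begins 51 mm behind the grasp point.
Start: joints at [78.043, 18.392, -4.016, 83.108, 1.295, 78.541, -3.26], TCP at [0.144, -0.634, 0.248] pointing down, gripper open.
Joint ranges: [-163.93, 163.93], [-17.29, 119.83], [-79.2, 71.16], [3.27, 140.29], [-89.18, 269.18], [5.43, 117.66], [-154.24, 154.24]. Speed limits (degrees/s): [147.25, 147.25, 180, 180, 180, 180, 180].

INTERFACE

Orientations are given as [roll, pitch, yaw] about the fixed x, y, z axes, in that order (R = Rz(yaw) Ry(pitch) Rx(roll)).
In Python, from cell import env gives the robot as it stands.
- The arm moves only by the shell command python3 -m creep 'ROWS' [OPENING] [FORCE]. ROWS is JSON, a list of rows, each an object of numbers: "tx", "ty", "tz": the shift along the tool's x, y, z in m; "rx", "ry", "rz": the turn, a rotation vector about the tool's x, y, z in degrees. In form: [{"tx": .., "ty": .., "tz": .., "rx": .., "ry": .., "rz": ..}, ...]. A call has 1 to 20 rows; each row shifts and turns the commanded pose from where the row before left it, along the tool's axes as they then stand; what a row does not reach is not made up. A row lasts 1/8 s, in which the tool goes at most 62.5 mm and 10.7 degrees, less where a joint would pass 70% of its speed; a pose out of reach is approached as far as the arm can. A call is refused whole if a number of a shift passes 0.0625 or a number of a turn 10.7, either way. A call with a gripper value outside its range is refused whole. OPENING is the finger opening in m, from 0 to 0.087, set as the call begins (- or left out, the last holds). The fingers move at their own pace and stop on an object; FORCE is the grip in N (left out, the last holds). Time passes only in rows, so rows that do not move let the fingers close. It gives the time, the measured TCP pose, the force and the opening at its end, in the units of the state.
- env.get_obs(): the state, without advancing time (a new reading comes with each control period).
- env.read_camera(name): name is "scene" or "side" or "wrist"; returns a dict with "pixels" (480x640x3 uint8, red, green, blue), "intrinsics" (3x3 intrinsics, pixels), "R" (3x3) and "t" (3): a world point X has camera coordinates R X + t. Camera axes: x right, y down, z forward; pixel columns grow to the right and rows downward; lengths in m; the calibration is good to about 2 mm. A picture is of the moment at which its call begins. There is no depth.
- env.sign_off(): hands the job in, once; it reports no verdict.
The state is a dict: "time_s": time; "qpos": joint angles; "joint_velocities": joint speeds; "effort": joint torques, N m; "tool_pos": TCP position; "tool_rot": TCP orientation; "force": force on the tool from outside, world axes, zero at the start; "wrist_torque": the same for the moment, N m; "grip_width": finger opening in m.
Only numpy, scipy, OpenCV 4.12 (cv2) and the standard library are available. Lean on these libraries where they do the work, as an engineer would, in place of code of your own. Each camera call takes 0.05 s, during which the arm holds its last target.

## Working session

There is one attempt and no reset: what is moved stays moved. The work goes in short steps, Python scripts to look and compute and a shell command to move; the robot and the scene stay as the last step left them, time stands still between calls to the robot, and variables do not carry over. Pictures are saved under pics/ and viewed, and the job is handed in when it is done.

```bash
mkdir -p pics; ls; python3 - <<'E'
from cell import env
import cv2,json
o=env.get_obs()
print({k:o[k] for k in('time_s','tool_pos','tool_rot','force','grip_width')})
for n in('scene','side'):
    c=env.read_camera(n); cv2.imwrite(f'pics/{n}0.png',c['pixels'][:,:,::-1]); print(n,c['intrinsics'],c['R'],c['t'])
E
```

```text
pics
{'time_s': 0.0, 'tool_pos': array([ 0.14350392, -0.63344823,  0.24647652]), 'tool_rot': array([-1.79892772e+02,  4.35820977e-03,  1.27689395e+01]), 'force': array([0.80540616, 0.33484469, 0.73007295]), 'grip_width': 0.08733379872231503}
scene [[478.56732458   0.         319.78848337]
 [  0.         478.56732458 235.28116558]
 [  0.           0.           1.        ]] [[-0.43220508  0.90162628 -0.01639546]
 [ 0.70441774  0.32620776 -0.63038412]
 [-0.56302257 -0.28400448 -0.7761102 ]] [ 0.22539723 -0.33949637  1.83862791]
side [[613.05098343   0.         328.62544013]
 [  0.         613.05098343 229.72368018]
 [  0.           0.           1.        ]] [[-0.9231113  -0.38433402 -0.01236489]
 [-0.22057355  0.5555755  -0.80167523]
 [ 0.31498069 -0.7373081  -0.59763194]] [0.49607349 0.20296522 1.45018751]
```

View pics/scene0.png

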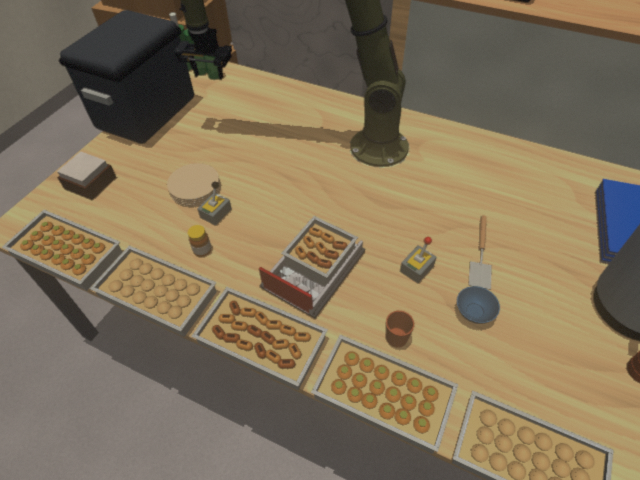

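View pics/side0.png

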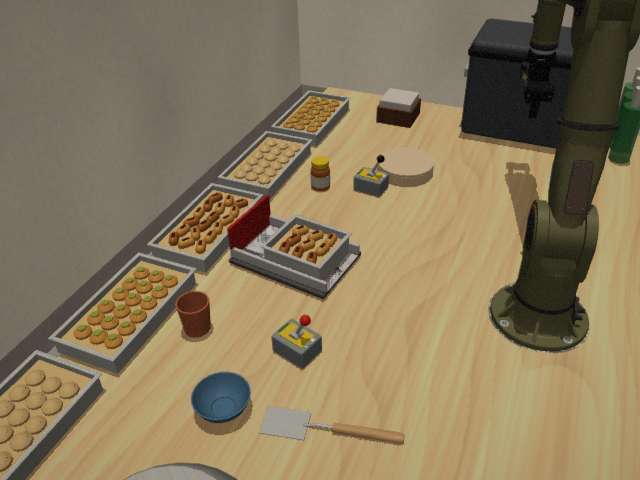

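The red lever is on the robot's left: its knob is at scene (428,240) and side (305,320). The pan is on the warmer with a gap to the red stop. I'll enlarge both views to pick out the features.

```bash
python3 - <<'E'
import cv2
a=cv2.imread('pics/scene0.png');b=cv2.imread('pics/side0.png')
cv2.imwrite('pics/z1.png',cv2.resize(a[205:315,250:450],None,fx=4,fy=4,interpolation=cv2.INTER_CUBIC))
cv2.imwrite('pics/z2.png',cv2.resize(b[190:370,220:370],None,fx=3.3333,fy=3.3333,interpolation=cv2.INTER_CUBIC))
E
```

```text
(no output)
```

View pics/z1.png

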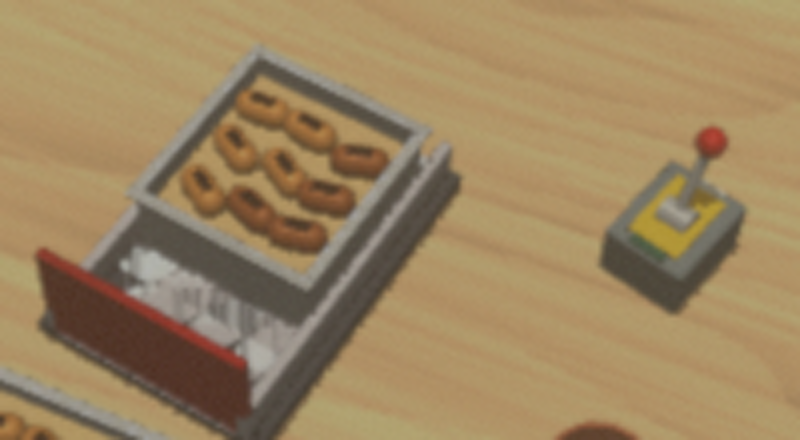

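View pics/z2.png

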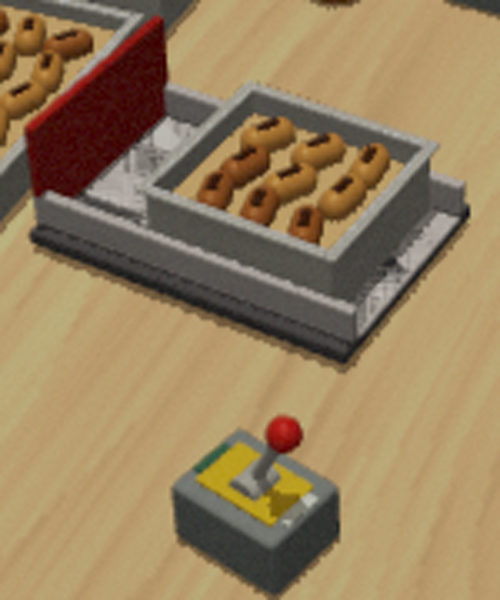

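```bash
cat > h.py <<'E'
import numpy as np, cv2
from cell import env
def P(c): 
    return np.asarray(c['intrinsics'])@np.c_[np.asarray(c['R']),np.asarray(c['t'])]
def tri(c1,p1,c2,p2):
    X=cv2.triangulatePoints(P(c1),P(c2),np.array(p1,float).reshape(2,1),np.array(p2,float).reshape(2,1));return (X[:3]/X[3]).ravel()
def ray(c,p,z):
    R=np.asarray(c['R']);C=-R.T@np.asarray(c['t']);d=R.T@np.linalg.solve(np.asarray(c['intrinsics']),[p[0],p[1],1.]);return C+d*(z-C[2])/d[2]
E
python3 - <<'E'
from h import *
np.set_printoptions(precision=4,suppress=True)
a=env.read_camera('scene');b=env.read_camera('side')
f=lambda p:(249.6+p[0]/4,204.6+p[1]/4)
g=lambda p:(219.65+p[0]/3.3333,189.65+p[1]/3.3333)
for n,p,q,z in [('rimA',(258,50),(437,148),.085),('rimB',(425,132),(333,265),.085),('rimC',(310,285),(150,190),.085),('rimD',(135,192),(250,88),.085),
 ('stop-',(40,252),(163,20),.115),('stop+',(247,365),(28,128),.115),('knob',(711,142),(284,434),.114),
 ('b1',(676,163),(338,492),.05),('b2',(745,210),(275,538),.05),('b3',(675,278),(173,490),.05),('b4',(603,237),(240,430),.05)]:
    print(n,tri(a,f(p),b,g(q)),ray(a,f(p),z),ray(b,g(q),z))
E
```

```text
rimA [ 0.4888 -0.0342  0.0811] [ 0.4919 -0.0325  0.085 ] [ 0.4869 -0.0294  0.085 ]
rimB [0.5096 0.1186 0.078 ] [0.513  0.1187 0.085 ] [0.5065 0.1279 0.085 ]
rimC [0.6719 0.0957 0.0804] [0.6763 0.0989 0.085 ] [0.6687 0.0992 0.085 ]
rimD [ 0.6562 -0.0528  0.083 ] [ 0.6558 -0.0539  0.085 ] [ 0.655  -0.0485  0.085 ]
stop- [ 0.7468 -0.079   0.1095] [ 0.7497 -0.0767  0.115 ] [ 0.7427 -0.0714  0.115 ]
stop+ [0.7713 0.097  0.1138] [0.7714 0.0967 0.115 ] [0.7704 0.0989 0.115 ]
knob [0.4562 0.3207 0.1138] [0.4557 0.3202 0.114 ] [0.4562 0.3213 0.114 ]
b1 [0.4313 0.2958 0.0466] [0.4337 0.2958 0.05  ] [0.4301 0.2991 0.05  ]
b2 [0.4522 0.3539 0.0508] [0.4548 0.3569 0.05  ] [0.4517 0.3507 0.05  ]
b3 [0.5338 0.3305 0.0434] [0.5362 0.3288 0.05  ] [0.531  0.3379 0.05  ]
b4 [0.5174 0.2666 0.0432] [0.5234 0.2686 0.05  ] [0.5139 0.2717 0.05  ]
```

Averaging the views puts the pan rim centre at about (0.582, 0.035), the warmer yaw near -8°, and the stop centre at (0.759, 0.012). The red knob is at (0.456, 0.321), with box x near -16°. First I'll move out wide and turn the tool to -8°.

```bash
python3 -m creep '[{"tx":0.039,"ty":-0.015},{"tx":0.039,"ty":-0.015},{"tx":0.039,"ty":-0.015},{"tx":0.039,"ty":-0.015},{"tx":0.039,"ty":-0.015},{"tx":0.039,"ty":-0.015},{"tx":0.039,"ty":-0.015},{"tx":0.039,"ty":-0.015},{"rz":7},{"rz":7},{"rz":7},{}]'
```

```text
$[0]: bad value
```

```bash
python3 -m creep '[{"tx":0.039,"ty":-0.015,"tz":0,"rx":0,"ry":0,"rz":0},{"tx":0.039,"ty":-0.015,"tz":0,"rx":0,"ry":0,"rz":0},{"tx":0.039,"ty":-0.015,"tz":0,"rx":0,"ry":0,"rz":0},{"tx":0.039,"ty":-0.015,"tz":0,"rx":0,"ry":0,"rz":0},{"tx":0.039,"ty":-0.015,"tz":0,"rx":0,"ry":0,"rz":0},{"tx":0.039,"ty":-0.015,"tz":0,"rx":0,"ry":0,"rz":0},{"tx":0.039,"ty":-0.015,"tz":0,"rx":0,"ry":0,"rz":0},{"tx":0.039,"ty":-0.015,"tz":0,"rx":0,"ry":0,"rz":0},{"tx":0,"ty":0,"tz":0,"rx":0,"ry":0,"rz":7},{"tx":0,"ty":0,"tz":0,"rx":0,"ry":0,"rz":7},{"tx":0,"ty":0,"tz":0,"rx":0,"ry":0,"rz":7}]'
```

```text
time_s: 1.58
tool_pos: [0.4214, -0.4478, 0.2472]
tool_rot: [-180.0, 0.0, -8.4]
force: [-1.2, -0.1, -0.9]
grip_width: 0.0869
```

```bash
python3 -m creep '[{"tx":-0.0045,"ty":-0.05,"tz":0,"rx":0,"ry":0,"rz":0},{"tx":-0.0045,"ty":-0.05,"tz":0,"rx":0,"ry":0,"rz":0},{"tx":-0.0045,"ty":-0.05,"tz":0,"rx":0,"ry":0,"rz":0},{"tx":-0.0045,"ty":-0.05,"tz":0,"rx":0,"ry":0,"rz":0},{"tx":-0.0045,"ty":-0.05,"tz":0,"rx":0,"ry":0,"rz":0},{"tx":-0.0045,"ty":-0.05,"tz":0,"rx":0,"ry":0,"rz":0},{"tx":-0.0045,"ty":-0.05,"tz":0,"rx":0,"ry":0,"rz":0},{"tx":-0.0045,"ty":-0.05,"tz":0,"rx":0,"ry":0,"rz":0},{"tx":-0.0045,"ty":-0.05,"tz":0,"rx":0,"ry":0,"rz":0},{"tx":-0.0045,"ty":-0.05,"tz":0,"rx":0,"ry":0,"rz":0},{"tx":0,"ty":0,"tz":0,"rx":0,"ry":0,"rz":0}]'
python3 - <<'E'
from h import *
for n in('wrist',):
    c=env.read_camera(n); cv2.imwrite(f'pics/{n}1.png',c['pixels'][:,:,::-1])
E
```

```text
time_s: 2.95
tool_pos: [0.4481, 0.0578, 0.2479]
tool_rot: [-180.0, -0.0, -7.8]
force: [-0.4, 0.5, -0.3]
grip_width: 0.0873
```

View pics/wrist1.png

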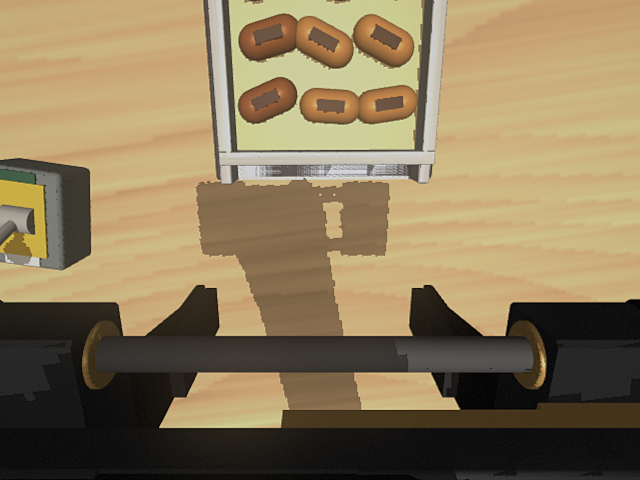

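The wrist view shows the near rim edge running roughly (217,152) to (438,152), well aligned with the tool. I'll compute its position from the calibration.

```bash
python3 - <<'E'
from h import *
np.set_printoptions(precision=4,suppress=True)
c=env.read_camera('wrist'); cv2.imwrite('pics/z3.png',cv2.resize(c['pixels'][110:200,190:460,::-1],None,fx=2.9,fy=2.9))
p,q=[ray(c,x,.085) for x in((217,163),(438,163))];print(p,q,(p+q)/2,np.linalg.norm(p-q))
p,q=[ray(c,x,.05) for x in((221,181),(431,181))];print(p,q)
o=env.get_obs();print(o['tool_pos'],o['tool_rot'])
E
```

```text
[0.5109 0.1192 0.085 ] [ 0.4878 -0.0448  0.085 ] [0.4993 0.0372 0.085 ] 0.16554915903030684
[0.4939 0.1278 0.05  ] [ 0.469  -0.0485  0.05  ]
[0.4483 0.0532 0.2474] [179.9476   0.0013  -8.1735]
```

View pics/z3.png

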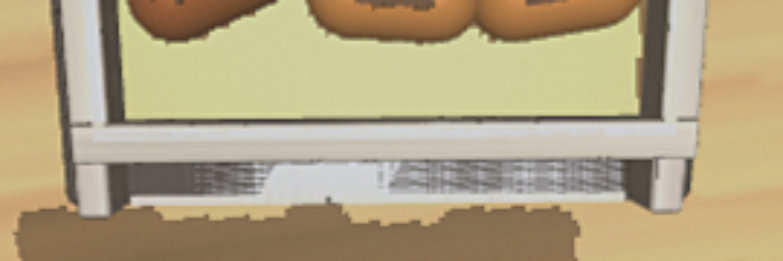

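```bash
python3 -m creep '[{"tx":-0.003,"ty":0.0055,"tz":0.03,"rx":0,"ry":0,"rz":0},{"tx":0,"ty":0.0055,"tz":0.033,"rx":0,"ry":0,"rz":0},{"tx":0,"ty":0,"tz":0.033,"rx":0,"ry":0,"rz":0},{"tx":0,"ty":0,"tz":0.033,"rx":0,"ry":0,"rz":0},{"tx":0,"ty":0,"tz":0.025,"rx":0,"ry":0,"rz":0},{"tx":0,"ty":0,"tz":0.011,"rx":0,"ry":0,"rz":0},{"tx":0,"ty":0,"tz":0,"rx":0,"ry":0,"rz":0},{"tx":0,"ty":0,"tz":0,"rx":0,"ry":0,"rz":0}]'
python3 - <<'E'
from h import *
c=env.read_camera('side'); cv2.imwrite('pics/s2.png',cv2.resize(c['pixels'][120:400,180:540,::-1],None,fx=2,fy=2))
E
```

```text
time_s: 4.05
tool_pos: [0.4448, 0.0425, 0.0835]
tool_rot: [180.0, -0.1, -8.3]
force: [-0.1, 0.1, -0.2]
grip_width: 0.0871
```

View pics/s2.png

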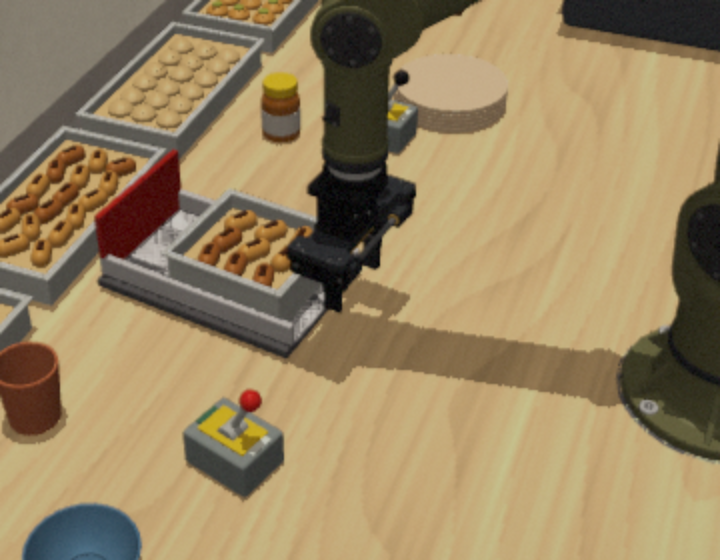

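```bash
python3 -m creep '[{"tx":0.012,"ty":0,"tz":0,"rx":0,"ry":0,"rz":0},{"tx":0.012,"ty":0,"tz":0,"rx":0,"ry":0,"rz":0},{"tx":0.008,"ty":0,"tz":0,"rx":0,"ry":0,"rz":0},{"tx":0.006,"ty":0,"tz":0,"rx":0,"ry":0,"rz":0},{"tx":0.006,"ty":0,"tz":0,"rx":0,"ry":0,"rz":0},{"tx":0.006,"ty":0,"tz":0,"rx":0,"ry":0,"rz":0},{"tx":0.006,"ty":0,"tz":0,"rx":0,"ry":0,"rz":0},{"tx":0.006,"ty":0,"tz":0,"rx":0,"ry":0,"rz":0},{"tx":0.006,"ty":0,"tz":0,"rx":0,"ry":0,"rz":0}]'
python3 -m creep '[{"tx":0.006,"ty":0,"tz":0,"rx":0,"ry":0,"rz":0},{"tx":0.006,"ty":0,"tz":0,"rx":0,"ry":0,"rz":0},{"tx":0.006,"ty":0,"tz":0,"rx":0,"ry":0,"rz":0},{"tx":0.006,"ty":0,"tz":0,"rx":0,"ry":0,"rz":0}]'
python3 - <<'E'
from h import *
c=env.read_camera('side'); cv2.imwrite('pics/s3.png',cv2.resize(c['pixels'][160:360,200:460,::-1],None,fx=3,fy=3))
E
```

```text
time_s: 5.22
tool_pos: [0.5114, 0.0329, 0.0823]
tool_rot: [180.0, 0.0, -8.2]
force: [-2.3, -0.4, -1.2]
grip_width: 0.0869
time_s: 5.72
tool_pos: [0.5354, 0.0296, 0.0825]
tool_rot: [180.0, -0.0, -8.2]
force: [-2.4, 1.3, -1.4]
grip_width: 0.0872
```

View pics/s3.png

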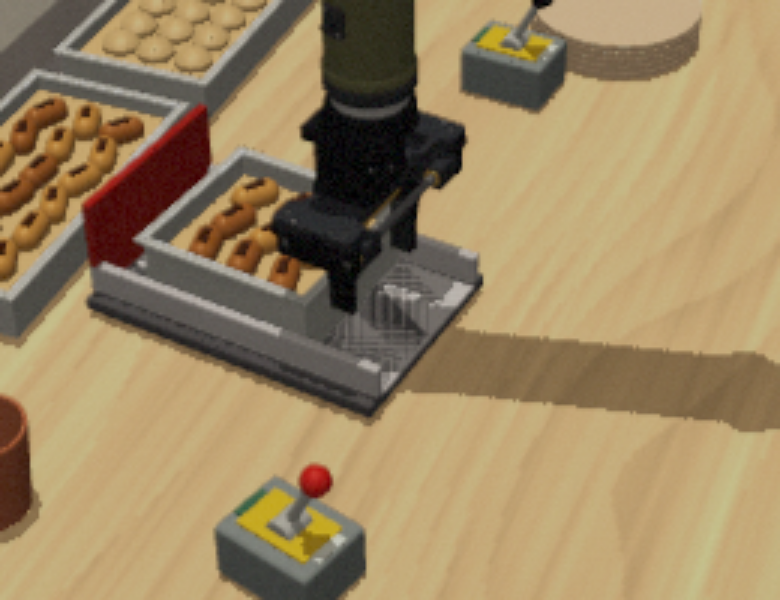

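The pan is sliding straight, at about 2.4 N, with roughly 30 mm left. I'll continue slowly.

```bash
python3 -m creep '[{"tx":0.005,"ty":0,"tz":0,"rx":0,"ry":0,"rz":0},{"tx":0.005,"ty":0,"tz":0,"rx":0,"ry":0,"rz":0},{"tx":0.005,"ty":0,"tz":0,"rx":0,"ry":0,"rz":0},{"tx":0.004,"ty":0,"tz":0,"rx":0,"ry":0,"rz":0}]'
python3 -m creep '[{"tx":0.003,"ty":0,"tz":0,"rx":0,"ry":0,"rz":0},{"tx":0.003,"ty":0,"tz":0,"rx":0,"ry":0,"rz":0}]'
python3 -m creep '[{"tx":0.003,"ty":0,"tz":0,"rx":0,"ry":0,"rz":0}]'
python3 - <<'E'
from h import *
c=env.read_camera('side'); cv2.imwrite('pics/s4.png',cv2.resize(c['pixels'][180:310,210:370,::-1],None,fx=4.5,fy=4.5))
E
```

```text
time_s: 6.28
tool_pos: [0.5541, 0.027, 0.0826]
tool_rot: [180.0, -0.0, -8.2]
force: [-3.6, 0.3, 1.8]
grip_width: 0.0869
time_s: 6.52
tool_pos: [0.5598, 0.0261, 0.0826]
tool_rot: [180.0, 0.0, -8.2]
force: [-3.4, 0.7, 1.9]
grip_width: 0.0871
time_s: 6.65
tool_pos: [0.5628, 0.0257, 0.0826]
tool_rot: [180.0, 0.0, -8.2]
force: [-3.0, 1.2, 1.9]
grip_width: 0.0868
```

View pics/s4.png

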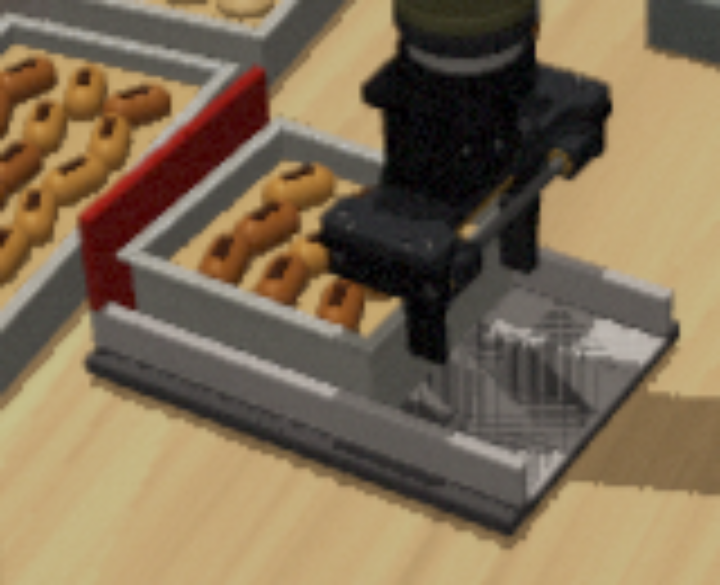

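Nearly there, and still about 3 N.

```bash
for i in 1; do python3 -m creep '[{"tx":0.003,"ty":0,"tz":0,"rx":0,"ry":0,"rz":0},{"tx":0.002,"ty":0,"tz":0,"rx":0,"ry":0,"rz":0}]'; done
python3 -m creep '[{"tx":0.002,"ty":0,"tz":0,"rx":0,"ry":0,"rz":0}]'
python3 -m creep '[{"tx":0.002,"ty":0,"tz":0,"rx":0,"ry":0,"rz":0}]'
python3 -m creep '[{"tx":0.002,"ty":0,"tz":0,"rx":0,"ry":0,"rz":0}]'
```

```text
time_s: 6.95
tool_pos: [0.5678, 0.0249, 0.0825]
tool_rot: [180.0, -0.0, -8.2]
force: [-3.6, 1.6, 4.0]
grip_width: 0.0867
time_s: 7.08
tool_pos: [0.5688, 0.0247, 0.0824]
tool_rot: [180.0, 0.1, -8.2]
force: [-8.4, 0.3, 7.3]
grip_width: 0.0869
time_s: 7.2
tool_pos: [0.569, 0.0247, 0.0823]
tool_rot: [179.9, 0.3, -8.2]
force: [-13.9, 0.8, 10.1]
grip_width: 0.0869
time_s: 7.32
tool_pos: [0.5693, 0.0246, 0.082]
tool_rot: [179.9, 0.6, -8.2]
force: [-18.9, 1.5, 13.4]
grip_width: 0.0871
```

The force rose to 19 N with no motion, so the pan is against the stop. I'll look, then back off.

```bash
python3 -m creep '[{"tx":0,"ty":0,"tz":0,"rx":0,"ry":0,"rz":0}]'; python3 -m creep '[{"tx":-0.006,"ty":0,"tz":0,"rx":0,"ry":0,"rz":0},{"tx":-0.02,"ty":0,"tz":0,"rx":0,"ry":0,"rz":0},{"tx":-0.02,"ty":0,"tz":-0.02,"rx":0,"ry":0,"rz":0},{"tx":-0.02,"ty":0,"tz":-0.05,"rx":0,"ry":0,"rz":0},{"tx":-0.03,"ty":0,"tz":-0.05,"rx":0,"ry":0,"rz":0},{"tx":-0.03,"ty":0,"tz":-0.045,"rx":0,"ry":0,"rz":0},{"tx":0,"ty":0,"tz":0,"rx":0,"ry":0,"rz":0}]' 0
python3 - <<'E'
from h import *
c=env.read_camera('side'); cv2.imwrite('pics/s5.png',cv2.resize(c['pixels'][180:310,210:370,::-1],None,fx=4.5,fy=4.5))
c=env.read_camera('wrist'); cv2.imwrite('pics/w5.png',c['pixels'][:,:,::-1])
E
```

```text
time_s: 7.45
tool_pos: [0.5692, 0.0247, 0.0819]
tool_rot: [179.9, 0.6, -8.2]
force: [-15.5, 0.0, 10.6]
grip_width: 0.0869
time_s: 8.32
tool_pos: [0.451, 0.0423, 0.2521]
tool_rot: [179.9, -0.7, -8.2]
force: [0.8, -0.1, -0.2]
grip_width: 0.0248
```

View pics/s5.png

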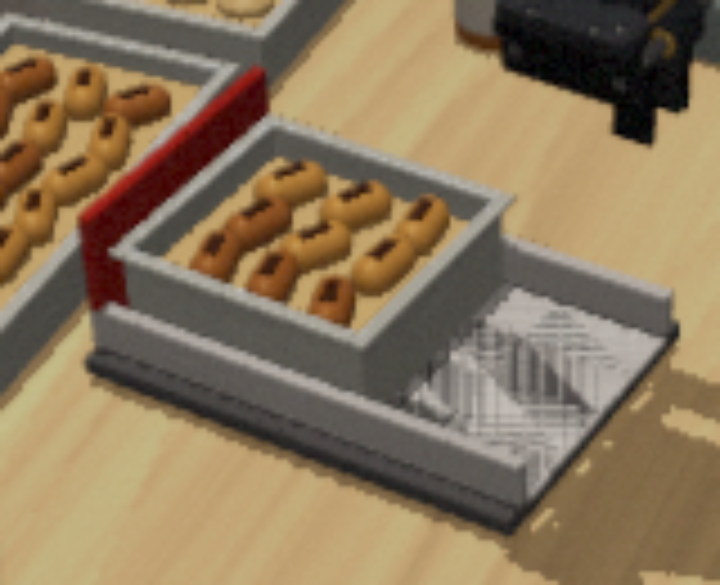

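View pics/w5.png

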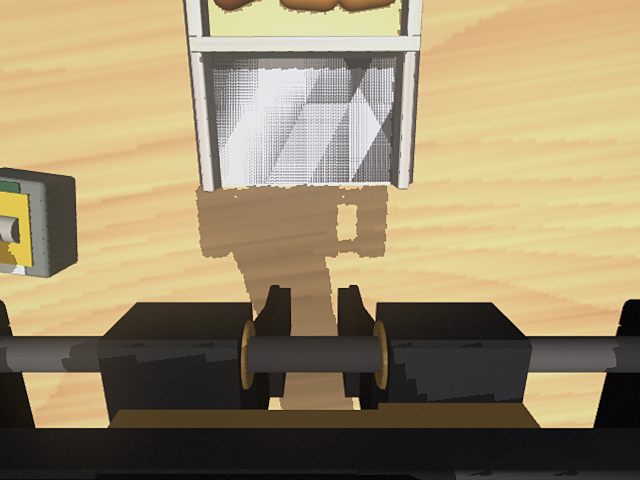

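Side view: the far rim at (115,250)–(275,125) meets the red plate. I'll check the distance in the wrist view, which should be 104 mm from the rim's near edge to the warmer's end.

```bash
python3 - <<'E'
from h import *
np.set_printoptions(precision=4,suppress=True)
c=env.read_camera('wrist');b=env.read_camera('side');a=env.read_camera('scene')
R=[ray(c,x,.085) for x in((189,51),(421,51))];W=[ray(c,x,.05) for x in((210,190),(405,187))]
u=np.array([np.cos(np.radians(-8.1)),np.sin(np.radians(-8.1)),0])
print(R,W,[ (R[i]-W[i])@u for i in(0,1)])
cv2.imwrite('pics/z6.png',cv2.resize(a['pixels'][205:315,250:450,::-1],None,fx=4,fy=4,interpolation=cv2.INTER_CUBIC))
E
```

```text
[array([0.5914, 0.1084, 0.085 ]), array([ 0.5681, -0.0514,  0.085 ])] [array([0.4905, 0.1251, 0.05  ]), array([ 0.4689, -0.0401,  0.05  ])] [np.float64(0.10228132634565625), np.float64(0.09979770215249159)]
```

View pics/z6.png

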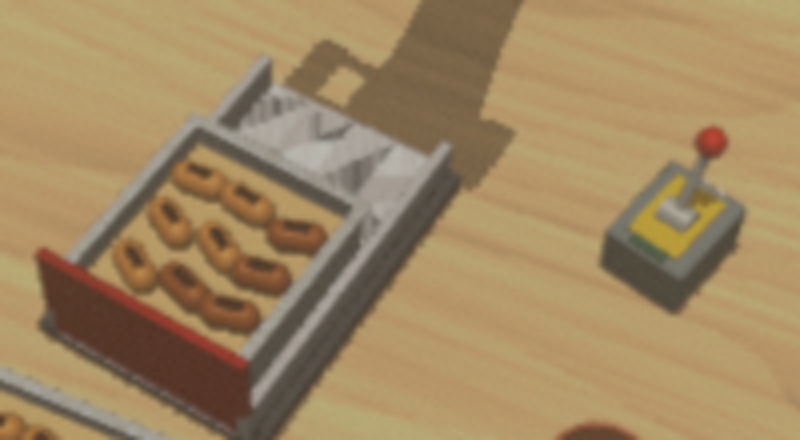

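The measured 100–102 mm is within calibration of 104, but I'd like a direct look at the rim-to-stop gap from above.

```bash
python3 -m creep '[{"tx":0.03,"ty":0,"tz":-0.02,"rx":0,"ry":0,"rz":0},{"tx":0.05,"ty":0,"tz":-0.02,"rx":0,"ry":0,"rz":0},{"tx":0.05,"ty":0,"tz":-0.02,"rx":0,"ry":0,"rz":0},{"tx":0.03,"ty":0,"tz":0,"rx":0,"ry":0,"rz":0},{"tx":0,"ty":0,"tz":0,"rx":0,"ry":0,"rz":0},{"tx":0,"ty":0,"tz":0,"rx":0,"ry":0,"rz":0}]'
python3 - <<'E'
from h import *
c=env.read_camera('wrist'); cv2.imwrite('pics/w7.png',c['pixels'][:,:,::-1])
R=np.asarray(c['R']);print(-R.T@c['t'],R[2])
E
```

```text
time_s: 9.32
tool_pos: [0.6066, 0.0196, 0.3058]
tool_rot: [-180.0, 0.2, -8.2]
force: [-0.8, 0.2, 0.1]
grip_width: 0.0005
[0.685759   0.00807818 0.44217529] [-0.28556408  0.0419854  -0.95743949]
```

View pics/w7.png

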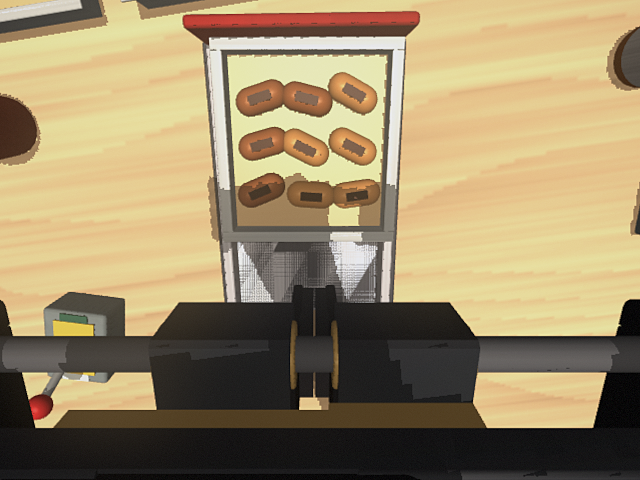

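```bash
python3 - <<'E'
from h import *
c=env.read_camera('wrist')
cv2.imwrite('pics/z7.png',cv2.resize(c['pixels'][5:65,175:430,::-1],None,fx=3.1,fy=6,interpolation=cv2.INTER_NEAREST))
u=np.array([np.cos(np.radians(-8.1)),np.sin(np.radians(-8.1)),0])
x=320
for r,z in((24,.115),(28,.115),(36,.085),(38,.085)):print(r,ray(c,(x,r),z)@u)
E
```

```text
24 0.7497970501039324
28 0.747120341828482
36 0.7476069019912421
38 0.74612481580461
```

View pics/z7.png

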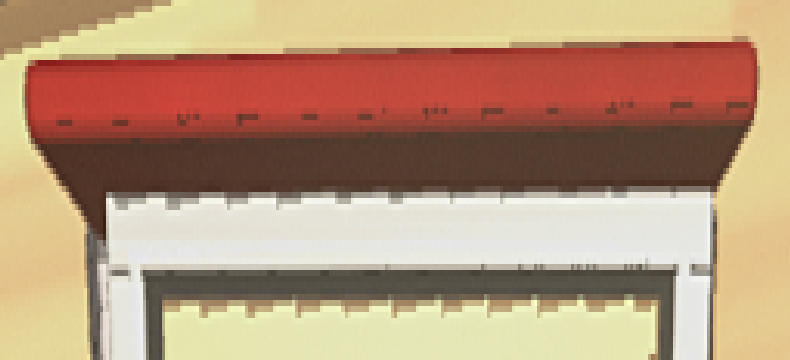

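The front top edge of the stop projects to 0.748 and the rim's far edge to 0.747 along the channel, with no visible gap, so the pan is home and square. Next, the red lever: I'll hover behind it.

```bash
python3 -m creep '[{"tx":-0.02,"ty":-0.025,"tz":0,"rx":0,"ry":0,"rz":0},{"tx":-0.04,"ty":-0.045,"tz":0,"rx":0,"ry":0,"rz":0},{"tx":-0.04,"ty":-0.045,"tz":0,"rx":0,"ry":0,"rz":0},{"tx":-0.04,"ty":-0.045,"tz":0,"rx":0,"ry":0,"rz":0},{"tx":-0.04,"ty":-0.045,"tz":0,"rx":0,"ry":0,"rz":0},{"tx":-0.04,"ty":-0.045,"tz":0,"rx":0,"ry":0,"rz":0},{"tx":-0.03,"ty":-0.035,"tz":0.02,"rx":0,"ry":0,"rz":4},{"tx":0,"ty":0,"tz":0.03,"rx":0,"ry":0,"rz":4},{"tx":0,"ty":0,"tz":0,"rx":0,"ry":0,"rz":0},{"tx":0,"ty":0,"tz":0,"rx":0,"ry":0,"rz":0}]'
python3 - <<'E'
from h import *
c=env.read_camera('wrist'); cv2.imwrite('pics/w8.png',c['pixels'][:,:,::-1])
E
```

```text
time_s: 10.68
tool_pos: [0.4011, 0.3367, 0.2585]
tool_rot: [-180.0, -0.1, -16.2]
force: [0.0, -0.1, -0.4]
grip_width: 0.0005
```

View pics/w8.png

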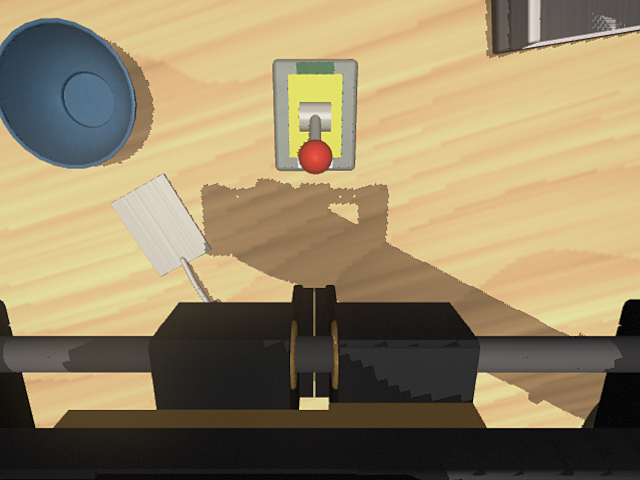

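The knob at (315,157) is exactly in line with the closed fingers, and the box is square to the tool. I'll descend and push.

```bash
python3 -m creep '[{"tx":0,"ty":0,"tz":0.03,"rx":0,"ry":0,"rz":0},{"tx":0,"ty":0,"tz":0.04,"rx":0,"ry":0,"rz":0},{"tx":0,"ty":0,"tz":0.04,"rx":0,"ry":0,"rz":0},{"tx":0,"ty":0,"tz":0.03,"rx":0,"ry":0,"rz":0},{"tx":0.01,"ty":0,"tz":0,"rx":0,"ry":0,"rz":0},{"tx":0.01,"ty":0,"tz":0,"rx":0,"ry":0,"rz":0},{"tx":0,"ty":0,"tz":0,"rx":0,"ry":0,"rz":0}]'
python3 -m creep '[{"tx":0.006,"ty":0,"tz":0,"rx":0,"ry":0,"rz":0},{"tx":0.006,"ty":0,"tz":0,"rx":0,"ry":0,"rz":0},{"tx":0.006,"ty":0,"tz":0,"rx":0,"ry":0,"rz":0},{"tx":0.006,"ty":0,"tz":0,"rx":0,"ry":0,"rz":0}]'
python3 - <<'E'
from h import *
c=env.read_camera('side'); cv2.imwrite('pics/s9.png',cv2.resize(c['pixels'][220:400,220:420,::-1],None,fx=3.3,fy=3.3))
E
```

```text
time_s: 11.6
tool_pos: [0.4224, 0.3314, 0.1194]
tool_rot: [-179.8, -0.1, -16.4]
force: [-0.2, -0.7, -0.3]
grip_width: 0.0002
time_s: 12.1
tool_pos: [0.4417, 0.3249, 0.1174]
tool_rot: [179.9, 0.1, -16.2]
force: [-3.8, 0.0, 3.3]
grip_width: 0.0003
```

View pics/s9.png

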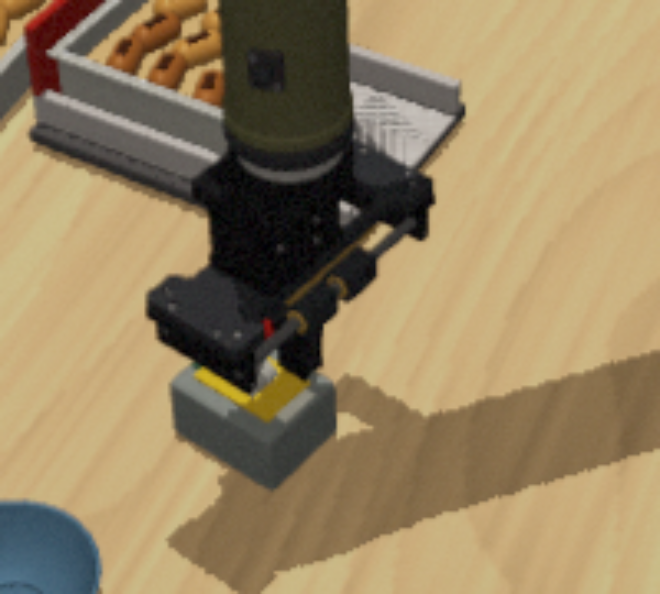

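The fingers are on the knob at about 4 N. I'll keep pushing past upright.

```bash
python3 -m creep '[{"tx":0.006,"ty":0,"tz":0,"rx":0,"ry":0,"rz":0},{"tx":0.006,"ty":0,"tz":0,"rx":0,"ry":0,"rz":0}]'
python3 -m creep '[{"tx":0.006,"ty":0,"tz":0,"rx":0,"ry":0,"rz":0},{"tx":0.006,"ty":0,"tz":0,"rx":0,"ry":0,"rz":0}]'
python3 -m creep '[{"tx":0.006,"ty":0,"tz":0,"rx":0,"ry":0,"rz":0},{"tx":0.004,"ty":0,"tz":0,"rx":0,"ry":0,"rz":0},{"tx":0,"ty":0,"tz":0,"rx":0,"ry":0,"rz":0}]'
python3 - <<'E'
from h import *
c=env.read_camera('side'); cv2.imwrite('pics/s10.png',cv2.resize(c['pixels'][220:400,220:420,::-1],None,fx=3.3,fy=3.3))
c=env.read_camera('wrist'); cv2.imwrite('pics/w10.png',c['pixels'][:,:,::-1])
E
```

```text
time_s: 12.4
tool_pos: [0.4549, 0.3213, 0.1175]
tool_rot: [180.0, -0.0, -16.2]
force: [-2.1, -1.0, 0.6]
grip_width: 0.0003
time_s: 12.65
tool_pos: [0.467, 0.3177, 0.1175]
tool_rot: [-180.0, -0.1, -16.3]
force: [-0.6, -1.0, -0.4]
grip_width: 0.0007
time_s: 13.02
tool_pos: [0.4759, 0.3151, 0.1175]
tool_rot: [-180.0, -0.0, -16.3]
force: [-1.1, 0.5, -0.0]
grip_width: 0.0003
```

View pics/s10.png

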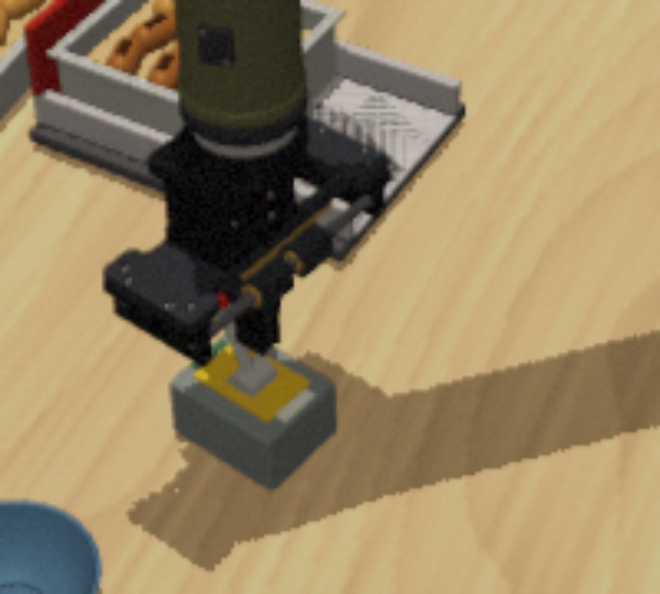

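View pics/w10.png

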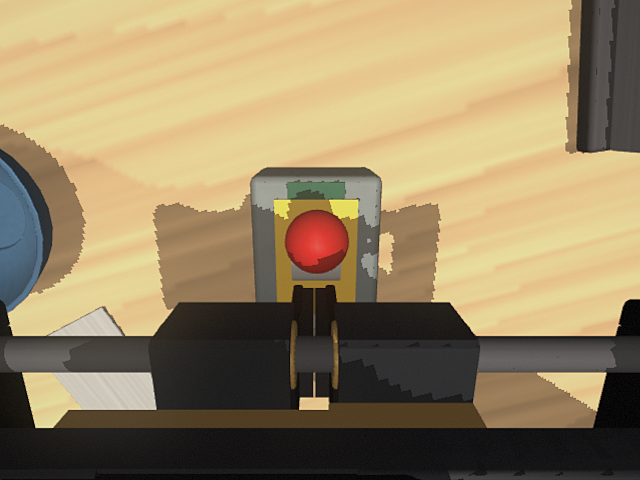

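The lever has snapped over: the rod now leans away and the knob stands clear ahead of the fingers. I'll back off, raise and check.

```bash
python3 -m creep '[{"tx":-0.02,"ty":0,"tz":0,"rx":0,"ry":0,"rz":0},{"tx":-0.035,"ty":0,"tz":0,"rx":0,"ry":0,"rz":0},{"tx":-0.02,"ty":0,"tz":-0.02,"rx":0,"ry":0,"rz":0},{"tx":0,"ty":0,"tz":-0.05,"rx":0,"ry":0,"rz":0},{"tx":0,"ty":0,"tz":-0.05,"rx":0,"ry":0,"rz":0},{"tx":0,"ty":0,"tz":-0.03,"rx":0,"ry":0,"rz":0},{"tx":0,"ty":0,"tz":0,"rx":0,"ry":0,"rz":0},{"tx":0,"ty":0,"tz":0,"rx":0,"ry":0,"rz":0}]'
python3 - <<'E'
from h import *
for n in('side','scene','wrist'):
    c=env.read_camera(n); cv2.imwrite(f'pics/{n}11.png',c['pixels'][:,:,::-1])
    if n!='side':continue
E
```

```text
time_s: 14.12
tool_pos: [0.402, 0.3363, 0.2664]
tool_rot: [179.9, 0.1, -16.2]
force: [-0.3, -0.5, -0.1]
grip_width: 0.0004
```

View pics/side11.png

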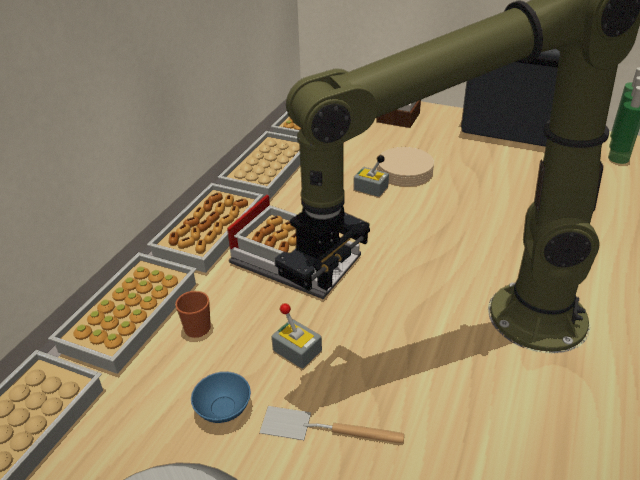

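View pics/scene11.png

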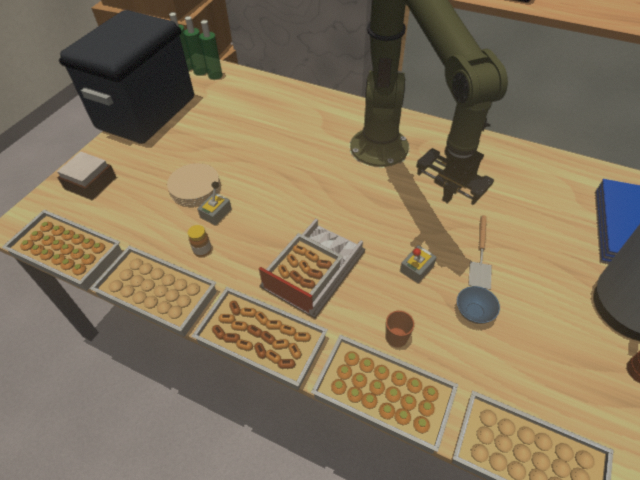

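View pics/wrist11.png

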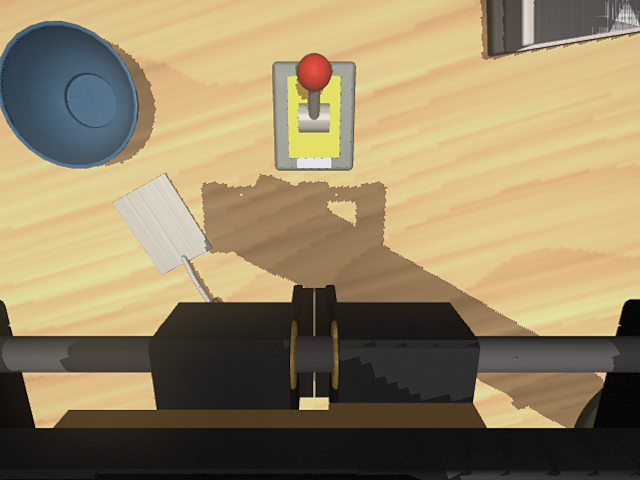

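In the wrist view the red knob now covers the green mark at (314,72). In the side view it is at (285,309) and in the scene view at (416,252). Everything else is where it was. One numeric check, then I'll hand it in.

```bash
python3 - <<'E'
from h import *
a=env.read_camera('scene');b=env.read_camera('side')
def red(c,x0,x1,y0,y1):
    p=c['pixels'].astype(int)[y0:y1,x0:x1];m=(p[...,0]>150)&(p[...,1]<70)&(p[...,2]<70);y,x=np.nonzero(m);return x.mean()+x0,y.mean()+y0
p,q=red(a,400,440,230,270),red(b,265,320,290,335);X=tri(a,p,b,q)
print(p,q,X,'moved',(X-[.456,.3208,.114])@[.9603,-.279,0])
o=env.get_obs();print(o['time_s'],o['force'],o['joint_velocities'].round(3))
env.sign_off()
E
```

```text
(np.float64(416.4), np.float64(250.53333333333333)) (np.float64(284.468085106383), np.float64(306.93617021276594)) [0.51063088 0.30514328 0.11834248] moved 0.056830263637338785
14.375 [ 0.9961331  -0.02080861  0.51900667] [ 0.093 -0.129  0.092 -0.488  0.039  0.055  0.023]
the job is handed in; nothing more can be done
```

I pushed the pan home against the red stop, flipped the red lever to on, backed the arm clear, and handed the job in at 14.4 s.

- **Pan:** it slid at 2–4 N. At the end the push rose to 19 N with almost no further movement. The overhead view shows the rim against the stop with no visible gap, agreeing to about 1 mm. One check was less exact: the wrist camera put the near rim 100–102 mm from the warmer's end instead of the expected 104 mm. I put that down to camera error.
- **Red lever:** it snapped over and stayed over after I backed off. The knob moved 57 mm along its box (56 mm expected) and now sits over the green mark.
- **Everything else:** by eye in the last pictures, the black lever, cup, jar, plates, bowl and spatula look where they started. The arm was touching nothing.

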